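Weigh two desiccant canisters against each other and rack the damp one

ROBOT

A 6-joint arm with a two-finger parallel gripper is mounted at the origin on the work surface. World frame = base frame: x ahead of the robot, y to its left, z up, the work surface at z = 0. Lengths are in mm, angles in rad, forces in N, time in s.
With the tool pointing down it reaches from about 325 to 850 mm from the base axis. Payload 4.4 kg.
Tool frame: the origin (TCP) lies at the very end of the fingers, on their centre line; the grasp point (between the pads) lies 19 mm behind it; z points along the fingers, y is the line along which they close (so a half turn about z gives the same grasp; the last joint's range is limited). The gripper opens to 94 mm and grips with 3 to 60 N. Pads are 16 mm wide; open, the fingers measure 119 mm over their backs; the gripper's body (75 mm by 177 mm) begins 78 mm behind the grasp point.
Start: joints at [1.185, 0.207, 1.542, -0, 1.393, -0.15], TCP at [133.782, 559.222, 173.747] pointing down, gripper open.
Joint ranges: [-2.73, 2.73], [-0.86, 2.22], [0.23, 2.46], [-1.11, 4.25], [0.08, 2.63], [-2.82, 2.82]. Speed limits (rad/s): [2.79, 2.79, 3.14, 3.14, 3.14, 3.14].

INTERFACE

Orientations are given as a 3x3 rotation matrix whose columns are the frame's x, y, z axes.
In Python, from bench import readout, viewer, job gives the robot as it stands.
- The arm moves only by the tool carry_out, never from a script. Its argument "plan" is a list of rows, each a list of 3 entries, a list of its own where there are three numbers: the shift along the tool's x, y, z in m, then the turn, a rotation vector about the tool's x, y, z in degrees, then the gripper command: -1 is fully open, 1 is shut, values between are in proportion. A call has 1 to 10 rows; each row shifts and turns the commanded pose from where the row before left it, along the tool's axes as they then stand; what a row does not reach is not made up. A row lasts 1/8 s, in which the tool goes at most 62.5 mm and 10.7 degrees, less where a joint would pass 70% of its speed; a pose out of reach is approached as far as the arm can. A call is refused whole if a number of a shift passes 0.0625 or a number of a turn 10.7, either way. A call with a gripper value outside its range is refused whole. The fingers move at their own pace and stop on an object; "grip_force" is the grip in N (left out, the last holds). Time passes only in rows, so rows that do not move let the fingers close. It gives the time, the measured TCP pose, the force, the opening and the grip force at its end, in the units of the state.
- readout.get_obs(): the state, without advancing time (a new reading comes with each control period).
- viewer.get_image(name): name is "side" or "top"; returns a dict with "image" (480x640x3 uint8, blue, green, red), "z_map" (480x640 float32, mm along the optical axis (not along the pixel's ray), 0 where there is no reading), "mtx" (3x3 intrinsics, pixels), "dist" ([k1, k2, p1, p2, k3] as OpenCV has them; the pictures are not rectified), "world_from_camera" (4x4, takes a point from camera to world coordinates). Camera axes: x right, y down, z forward; pixel columns grow to the right and rows downward; lengths in mm; the calibration is good to about 2 mm. A picture is of the moment at which its call begins.
- job.hand_in(): hands the job in; it is judged then, once.
The state is a dict: "time_s": time; "qpos": joint angles; "dq": joint speeds; "effort": joint torques, N m; "tool_pos": TCP position; "ee_rot": TCP orientation; "force": force on the tool from outside, world axes, zero at the start; "ft_torque": the same for the moment, N m; "grip_width": finger opening in mm; "gripper_force": force on a finger pad.
Only numpy, scipy, OpenCV 4.12 (cv2) and the standard library are available. Lean on these libraries where they do the work, as an engineer would, in place of code of your own. Each camera call takes 0.05 s, during which the arm holds its last target. There are 200 camera calls.

TASK

One of the two desiccant canisters in the caddy is saturated with moisture, so it is heavier than its twin; they look the same. Stand them upright near the middle of the balance's pans, one on each, without dropping them, let go and let the beam tip and settle, then take the one whose side went down and stand it in the free middle bay of the oven rack, between the two canisters already there. Leave the lighter one standing on its pan, tip nothing over and do not disturb the other things on the bench.

Things in the scene. Friction and masses are not known exactly. Their poses are not given: they have to be found in the camera images.
- canister_a: flat-sided upright aluminium desiccant canister, 60 wide x 34 thick x 100 high (mm), perforated dark dots on its two broad faces, plain narrow faces. Origin at the centre of its underside; x along the 60 mm width, y through the 34 mm thickness, z up. To be weighed; starts in the caddy's place at -x. All four canisters look alike.
- canister_b: a canister just like canister_a, with the same origin and axes; to be weighed; starts in the caddy's place at +x. Either of the two may be the heavier: the dry one weighs 0.24 to 0.26 kg, the saturated one 0.30 to 0.32 kg. The desiccant block inside each has about 1 mm of play.
- caddy: fixed galvanised sheet-metal caddy, 146 x 50 x 96 mm, holding the two canisters end to end on a 4 mm floor. Origin under its centre; x along its length, z up. The places lie at x = -35 and +35 mm, the 60 mm width of each canister along x. Three cross plates (3 mm thick, 96 mm high, at x = -70, 0, +70 mm) leave only 3 to 4 mm beside the narrow faces, so there a canister can be taken only across its 34 mm thickness; the lips along the broad faces are just 14 mm high.
- balance: fixed two-pan trip balance with cream cast base 135 x 300 x 34 mm; origin under its centre, y along the arms (to the left pan), z up. The dial plate between the pans reaches 117 mm high and is 46 mm wide along y.
- pan_left: round steel pan, 140 mm across, flat, at the balance's +y end, 110 mm from its middle. Origin at the centre of the pan's upper surface: 100 mm above the bench when the beam is level, moving straight up and down by 13 mm between its stops (87 to 113 mm) and always staying level. The empty beam floats level; one canister alone takes its pan to the bottom stop and the other pan to the top. The weighing does not depend on where on the pan the canister stands.
- pan_right: the like pan at the balance's -y end, 110 mm from its middle; origin at the centre of its upper surface; rises as much as the left one falls.
- beam (a joint): tilt of the balance beam in rad: 0 level, positive when pan_left is down, negative when pan_right is down; the stops are at about +0.12 and -0.12. The beam is damped: with both canisters on it settles in about 2 s.
- oven_rack: fixed wire oven rack, 156 x 90 mm, on low feet, its floor 12 mm above the bench; origin under its centre, x along the row of three bays (46 mm apart), z up. Wire hoops 3 mm thick, rising 50 mm above the bench, part the bays (43 mm clear between hoops); lips 10 mm high along the two long edges leave 84 mm between them. A canister stands in a bay with its 60 mm width along the rack's y, broad face to broad face with its neighbours.
- free_bay (a point): centre of the floor of the middle bay, the free one; axes as the rack's (x across the bay, y along it). With the neighbours in place only about 12 mm is left beside each broad face of a canister put there, too little for fingers: it has to be held by its narrow faces, 60 mm apart.
- canister_c: a canister just like canister_a, same origin and axes, 0.29 kg. Already in the rack's bay at -x; to be left there.
- canister_d: a canister just like canister_a, same origin and axes, 0.29 kg. Already in the rack's bay at +x; to be left there.
- white_bottle: white plastic jar with screw cap, 66 mm across, 110 mm high, origin at the centre of its underside; a bystander.
- tube_rack: green plastic tube rack, 200 x 66 x 28 mm (36 mm with tubes), origin at the centre of its underside, x along its length; a bystander.
Not all that is in view belongs to the job. What is shaped like the canister_a but yellow is not meant.

How it is judged (in metres and radians):
On the way:
1. both canisters stand on opposite pans, let go, and the beam has tipped to one side and settled ((((horizontal distance between canister_a and pan_left below 0.055 m and z of canister_a in the frame of pan_left between -0.004 and 0.004 m and angle between canister_a's own z axis and vertical below 0.1 rad) and (horizontal distance between canister_b and pan_right below 0.055 m and z of canister_b in the frame of pan_right between -0.004 and 0.004 m and angle between canister_b's own z axis and vertical below 0.1 rad)) or ((horizontal distance between canister_b and pan_left below 0.055 m and z of canister_b in the frame of pan_left between -0.004 and 0.004 m and angle between canister_b's own z axis and vertical below 0.1 rad) and (horizontal distance between canister_a and pan_right below 0.055 m and z of canister_a in the frame of pan_right between -0.004 and 0.004 m and angle between canister_a's own z axis and vertical below 0.1 rad))) and (value of joint beam above 0.08 rad or value of joint beam below -0.08 rad) and velocity of joint beam between -0.05 and 0.05 rad/s and contact force between the fingers and canister_a below 0.05 N and contact force between the fingers and canister_b below 0.05 N), for 0.3 s.
At the end, for the whole second after the job is handed in: The heavier canister (it presses on the rack with over 2.73 N) stands upright on the floor of the rack's middle bay, within 10 mm across and 18 mm along it of its centre; the lighter one stands upright on either pan, within 55 mm of its centre; both are released and still (((x of canister_a in the frame of free_bay between -0.01 and 0.01 m and y of canister_a in the frame of free_bay between -0.018 and 0.018 m and z of canister_a in the frame of free_bay between -0.004 and 0.004 m and angle between canister_a's own z axis and vertical below 0.1 rad and contact force between canister_a and oven_rack above 2.73 N and ((horizontal distance between canister_b and pan_left below 0.055 m and z of canister_b in the frame of pan_left between -0.004 and 0.004 m and angle between canister_b's own z axis and vertical below 0.1 rad) or (horizontal distance between canister_b and pan_right below 0.055 m and z of canister_b in the frame of pan_right between -0.004 and 0.004 m and angle between canister_b's own z axis and vertical below 0.1 rad))) or (x of canister_b in the frame of free_bay between -0.01 and 0.01 m and y of canister_b in the frame of free_bay between -0.018 and 0.018 m and z of canister_b in the frame of free_bay between -0.004 and 0.004 m and angle between canister_b's own z axis and vertical below 0.1 rad and contact force between canister_b and oven_rack above 2.73 N and ((horizontal distance between canister_a and pan_left below 0.055 m and z of canister_a in the frame of pan_left between -0.004 and 0.004 m and angle between canister_a's own z axis and vertical below 0.1 rad) or (horizontal distance between canister_a and pan_right below 0.055 m and z of canister_a in the frame of pan_right between -0.004 and 0.004 m and angle between canister_a's own z axis and vertical below 0.1 rad)))) and linear speed of each of canister_a, canister_b below 0.02 m/s and contact force between the fingers and canister_a below 0.05 N and contact force between the fingers and canister_b below 0.05 N); the robot touches nothing.
It fails at once if a canister is tipped over (leaning more than 0.6 rad) (angle between any of canister_a, canister_b, canister_c, canister_d's own z axis and vertical above 0.6 rad).
It fails at once if a canister is dropped: out of the fingers and moving faster than 0.5 m/s, a fall of more than about 13 mm ((linear speed of canister_a above 0.5 m/s and contact force between the fingers and canister_a below 0.05 N) or (linear speed of canister_b above 0.5 m/s and contact force between the fingers and canister_b below 0.05 N)).
It fails at once if the canisters already in the rack are shifted more than 15 mm (distance of any of canister_c, canister_d from where it was at the start of the episode above 0.015 m).
It fails at once if the bottle or the tube rack is moved more than 20 mm (distance of any of white_bottle, tube_rack from where it was at the start of the episode above 0.02 m).
It also fails if it takes over 72 s, if anything falls off the work surface, if the arm or the gripper's body presses on something with over 40 N, if the wrist force passes 120 N, or if a joint passes its speed limit or range.

## Working session

There is one attempt and no reset: what is moved stays moved. The work goes in short steps, Python scripts to look and compute and a tool call to move; the robot and the scene stay as the last step left them, time stands still between calls to the robot, and variables do not carry over. Pictures are saved under pics/ and viewed, at most 10 in all, crops included, and the job is handed in when it is done.

Besides the shell and the picture viewer there is one more tool, called as name(argument=value, ...) on one line, values as JSON. carry_out: Moves the arm, as the interface text tells. Its arguments: {"type":"object","properties":{"plan":{"type":"array"},"grip_force":{"type":"number"}},"required":["plan"]}

```bash
ls; mkdir -p pics
cat > h.py <<'E'
import numpy as np, cv2
from bench import readout, viewer, job
def grab(n,f=None):
    d=viewer.get_image(n)
    if f: cv2.imwrite(f'pics/{f}.png',d['image']); np.savez(f'{f}.npz',**d)
    return d
def world(d):
    "world xyz (480x640x3) from the depth map"
    v,u=np.mgrid[0:480,0:640].astype(float)
    p=cv2.undistortPoints(np.stack([u,v],-1).reshape(-1,1,2),np.array(d['mtx']),np.array(d['dist'])).reshape(480,640,2)
    z=d['z_map']; c=np.dstack([p*z[...,None],z]); T=np.array(d['world_from_camera'])
    w=c@T[:3,:3].T+T[:3,3]; w[z==0]=np.nan; return w
def plane(d,uv,h):
    "rays of pixels cut at height h"
    p=cv2.undistortPoints(np.array(uv,float).reshape(-1,1,2),np.array(d['mtx']),np.array(d['dist'])).reshape(-1,2)
    T=np.array(d['world_from_camera']); r=np.c_[p,np.ones(len(p))]@T[:3,:3].T
    return T[:3,3]+r*((h-T[2,3])/r[:,2])[:,None]
E
python3 - <<'E'
from h import *
np.set_printoptions(suppress=True,precision=3)
for n in('top','side'):
    d=grab(n,n+'0'); print(n,d['mtx'],d['dist'],d['world_from_camera'])
o=readout.get_obs(); print(o)
E
```

```text
pics
top [[479.357   0.    313.188]
 [  0.    479.357 242.786]
 [  0.      0.      1.   ]] [-0.132  0.     0.     0.     0.   ] [[  -0.015   -0.993    0.115  381.426]
 [  -1.       0.018    0.022  -14.163]
 [  -0.024   -0.114   -0.993 1288.465]
 [   0.       0.       0.       1.   ]]
side [[574.138   0.    319.141]
 [  0.    574.138 233.22 ]
 [  0.      0.      1.   ]] [-0.081  0.     0.     0.     0.   ] [[   0.878   -0.321    0.355  119.811]
 [  -0.479   -0.576    0.662 -771.158]
 [  -0.008   -0.752   -0.66   872.549]
 [   0.       0.       0.       1.   ]]
{'time_s': 0.1, 'qpos': array([ 1.185,  0.207,  1.543,  0.   ,  1.394, -0.15 ]), 'dq': array([ 0.001, -0.003, -0.003,  0.001,  0.001, -0.001]), 'effort': array([ -0.001, -37.186, -28.229,   0.07 ,   0.031,  -0.   ]), 'tool_pos': array([133.497, 558.484, 172.731]), 'ee_rot': array([[-0.973,  0.233, -0.001],
       [ 0.233,  0.973, -0.002],
       [ 0.   , -0.002, -1.   ]]), 'force': array([-0.998, -0.034, -0.629]), 'ft_torque': array([-0.028,  0.06 ,  0.02 ]), 'gripper_force': 0.0, 'grip_width': 94.01897078027378}
```

View pics/top0.png

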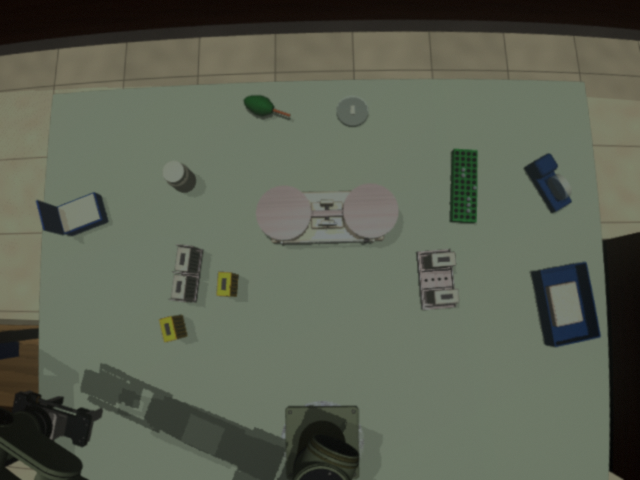

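View pics/side0.png

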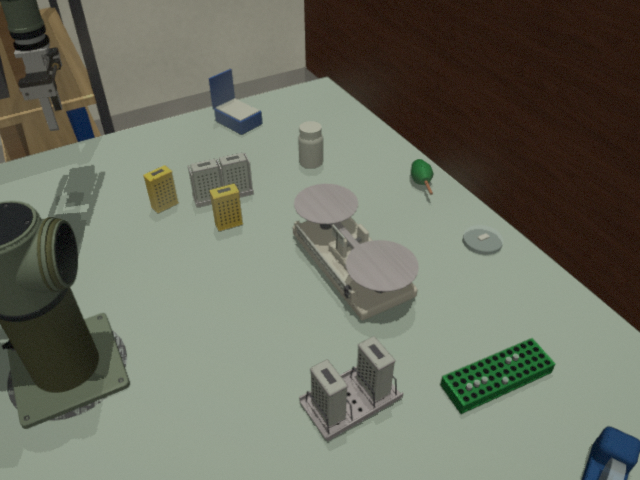

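The top view shows the caddy at (186,274), yellow decoys at (227,284) and (173,328), pans at (285,213) and (371,211), and the rack at (437,280). The side view agrees: the caddy is at (222,180), the pans at (326,204) and (382,266), and the rack at (350,400).

```bash
cat >> h.py <<'E'
def tops(d,lo,hi,x,y,amin=200):
    "min-area rectangles (in world xy) of connected surfaces between heights lo..hi"
    w=world(d); m=((w[...,2]>lo)&(w[...,2]<hi)&(w[...,0]>x[0])&(w[...,0]<x[1])&(w[...,1]>y[0])&(w[...,1]<y[1])).astype(np.uint8)
    n,l,s,c=cv2.connectedComponentsWithStats(m,connectivity=4); R=[]
    for i in range(1,n):
        p=w[l==i]
        if s[i,4]<amin: continue
        (cx,cy),(a,b),t=cv2.minAreaRect(p[:,:2].astype(np.float32)); bgr=d['image'][l==i].mean(0)
        R.append((cx,cy,np.median(p[:,2]),a,b,t,s[i,4])); print(np.round(R[-1],1),'px',np.round(c[i]),'bgr',bgr.round())
    return R
E
python3 - <<'E'
from h import *
for n in('top0','side0'):
    d=np.load(n+'.npz'); print(n)
    w=world(d)
    for q in ([(187,252),(187,259),(184,287),(285,213),(371,211),(437,280),(437,260),(440,297),(227,284),(173,328)] if n[0]=='t' else [(204,165),(234,158),(326,204),(382,266),(328,376),(375,350),(352,395)]): print(q,w[q[1],q[0]].round(1))
    print('tops');tops(d,88,125,(100,850),(-500,600),60)
E
```

```text
top0
(187, 252) [500.2 330.  106.1]
(187, 259) [482.3 329.  109. ]
(184, 287) [412.4 337.1 104.8]
(285, 213) [595.8  82.2  97.5]
(371, 211) [ 596.7 -134.7   98.5]
(437, 280) [ 422.9 -315.2   10. ]
(437, 260) [ 469.2 -294.1  108. ]
(440, 297) [ 377.8 -297.   112.1]
(227, 284) [418.9 228.9  99.3]
(173, 328) [310.3 365.7 101.9]
tops
[708.9 371.5 110.4  57.9  56.3  77.7 426. ] px [174. 172.] bgr [106. 118. 112.]
[ 599.8 -132.3  100.9  135.7  135.4   43.8 2308. ] px [370. 210.] bgr [112. 116. 122.]
[ 599.2   86.4  100.8  138.6  137.9   44.1 2372. ] px [283. 212.] bgr [111. 116. 121.]
[569.  -24.5 100.3  42.4  14.8  89.4  92. ] px [327. 223.] bgr [ 95. 101.  99.]
[487.2 343.2 104.3  45.3  67.4  83.1 391. ] px [183. 258.] bgr [89. 99. 97.]
[ 471.5 -309.1  112.7   34.9   61.4    3.3  364. ] px [442. 259.] bgr [ 93. 102. 100.]
[419.8 238.  100.4  35.9  60.5  86.1 351. ] px [224. 284.] bgr [ 47. 108. 106.]
[410.4 351.5 104.1  36.7  67.9  84.8 370. ] px [179. 287.] bgr [89. 99. 97.]
[ 378.7 -312.7  112.3   34.9   64.3    2.2  368. ] px [445. 296.] bgr [ 94. 104. 100.]
[308.  379.8 100.3  61.4  
[... 421 characters left out ...]
[219. 164.] bgr [114. 125. 122.]
[307.7 376.9  99.4  61.5  41.2  10.6 327. ] px [158. 174.] bgr [ 67. 130. 140.]
[418.8 235.3  98.8  40.6  61.6  87.5 348. ] px [224. 192.] bgr [ 72. 132. 141.]
[ 597.5   85.3   99.7  140.7  138.9   37.  2035. ] px [326. 204.] bgr [137. 142. 147.]
[622.9 -25.4  96.   35.6  10.5  87.5  81. ] px [363. 230.] bgr [124. 139. 140.]
[568.4 -23.7 104.8  16.1  49.1   2.2 159. ] px [339. 236.] bgr [ 93. 103. 101.]
[ 597.8 -132.8   99.8  141.7  137.1   49.8 2911. ] px [382. 266.] bgr [137. 143. 147.]
[ 470.  -310.   111.4   36.1   62.6    3.7  935. ] px [375. 356.] bgr [111. 120. 119.]
[ 379.2 -314.   111.6   36.1   62.9    2.7  973. ] px [328. 381.] bgr [115. 124. 123.]
```

```bash
cat >> h.py <<'E'
def go(x,y,z,ang=None):
    "shift in tool axes (m) to TCP target, and turn about tool z (deg) to set closing line at ang deg (mod 180)"
    o=readout.get_obs(); R=np.array(o['ee_rot']); s=R.T@(np.array([x,y,z])-o['tool_pos'])/1000
    a=np.degrees(np.arctan2(R[1,1],R[0,1])); print('t',round(o['time_s'],2),'pos',np.round(o['tool_pos'],1),'ang',round(a,2),'q6',round(o['qpos'][5],2),'tilt',np.round(R[:2,2],3),'F',np.round(o['force'],1),'w',round(o['grip_width'],1))
    print('shift',s.round(4),'rot_tool_z',None if ang is None else round(-((ang-a+90)%180-90),2))
    if ang is not None:
        t=np.radians(((ang-a+90)%180-90)); Q=R@cv2.Rodrigues(np.array([0,0,-t]))[0]; print('shift after turn',(Q.T@(np.array([x,y,z])-o['tool_pos'])/1000).round(4))
E
python3 - <<'E'
from h import *
for n in('top0','side0'):
    d=np.load(n+'.npz'); print(n); tops(d,100.,112,(350,540),(315,380),30); tops(d,102,112,(350,540),(315,380),30)
    w=world(d); m=(abs(w[...,0]-447)<90)&(abs(w[...,1]-347)<50)&(w[...,2]>85); p=w[m]
    print(cv2.minAreaRect(p[:,:2].astype(np.float32)))
E
python3 -c "
from h import *
go(410,351,200,84)"
```

```text
top0
[483.8 342.2 104.8  36.   61.4  82.2 327. ] px [182. 259.] bgr [ 95. 105. 103.]
[413.4 352.  104.7  35.2  61.5  84.8 314. ] px [179. 287.] bgr [ 94. 104. 102.]
[483.8 342.5 105.1  35.6  60.6  82.2 292. ] px [182. 259.] bgr [ 95. 106. 103.]
[413.3 351.6 105.1  34.   61.5  84.9 261. ] px [178. 287.] bgr [ 95. 106. 103.]
((449.2850341796875, 348.8745422363281), (45.272987365722656, 144.38597106933594), 82.2509994506836)
side0
[482.8 341.9 103.5  40.7  61.4  82.  217. ] px [232. 159.] bgr [126. 137. 135.]
[412.4 349.5 103.6  40.9  60.7  82.3 230. ] px [203. 165.] bgr [126. 137. 135.]
[482.4 340.6 103.9  37.8  60.   82.  178. ] px [232. 158.] bgr [127. 138. 136.]
[412.6 350.1 104.   37.4  61.6  85.6 190. ] px [203. 164.] bgr [128. 140. 137.]
((448.0567932128906, 348.33184814453125), (49.28146743774414, 144.34228515625), 82.42198944091797)
t 0.1 pos [133.5 558.5 172.7] ang 76.55 q6 -0.15 tilt [-0.001 -0.002] F [-1.  -0.  -0.6] w 94.0
shift [-0.3172 -0.1375 -0.0271] rot_tool_z -7.45
shift after turn [-0.2967 -0.1775 -0.0271]
```

```bash
python3 -c "
import cv2
a=cv2.resize(cv2.imread('pics/top0.png')[235:310,155:255],None,fx=7,fy=7,interpolation=cv2.INTER_CUBIC);cv2.imwrite('pics/caddy0.png',a)"
```

```text
(no output)
```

View pics/caddy0.png

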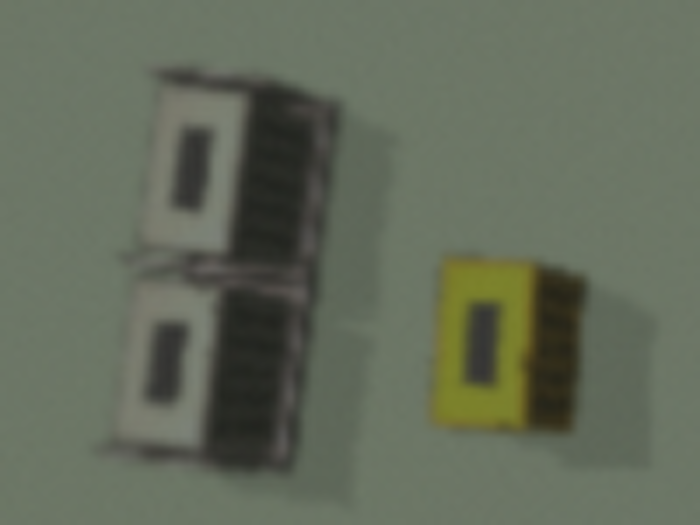

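Canister tops: near one at (413,351,104), far one at (483.4,342,104), and their width axis lies at about -7.3°. Turning and lifting first.

carry_out(plan=[[[0, 0, -0.02], [0, 0, -6.2], -1], [[0, 0, -0.01], [0, 0, 0], -1], [[0, 0, 0], [0, 0, 0], -1]], grip_force=25)

```text
time_s: 0.48
tool_pos: [134.0, 559.8, 204.6]
ee_rot: [[-0.992, 0.128, 0.001], [0.128, 0.992, 0.002], [-0.0, 0.002, -1.0]]
force: [-0.5, 0.3, 0.4]
grip_width: 93.3
gripper_force: 0.0
```

```bash
python3 -c "
from h import *
go(413,351,200,82.7)"
```

```text
t 0.47 pos [134.  559.8 204.6] ang 82.66 q6 -0.26 tilt [0.001 0.002] F [-0.5  0.3  0.4] w 93.3
shift [-0.3034 -0.1715  0.0044] rot_tool_z -0.04
shift after turn [-0.3032 -0.1717  0.0044]
```

carry_out(plan=[[[-0.038, -0.0214, 0], [0, 0, 0], -1], [[-0.038, -0.0214, 0], [0, 0, 0], -1], [[-0.038, -0.0214, 0], [0, 0, 0], -1], [[-0.038, -0.0214, 0], [0, 0, 0], -1], [[-0.038, -0.0214, 0], [0, 0, 0], -1], [[-0.038, -0.0214, 0], [0, 0, 0], -1], [[-0.038, -0.0214, 0], [0, 0, 0], -0.5], [[-0.037, -0.0214, 0], [0, 0, 0], -0.4], [[0, 0, 0.01], [0, 0, 0], -0.4], [[0, 0, 0], [0, 0, 0], -0.4]])

```text
time_s: 1.72
tool_pos: [411.2, 350.6, 191.8]
ee_rot: [[-0.992, 0.127, -0.004], [0.127, 0.992, -0.002], [0.004, -0.002, -1.0]]
force: [-0.7, 0.6, -0.0]
grip_width: 65.6
gripper_force: 0.0
```

```bash
python3 -c "
from h import *
go(413,351,45,82.7)
d=grab('side','s1'); w=world(d)
"
python3 -c "
import cv2
cv2.imwrite('pics/s1c.png',cv2.resize(cv2.imread('pics/s1.png')[60:240,120:320],None,fx=3,fy=3))"
```

```text
t 1.73 pos [411.2 350.6 191.8] ang 82.69 q6 -0.9 tilt [-0.004 -0.002] F [-0.7  0.6 -0. ] w 65.6
shift [-0.0023  0.0009  0.1468] rot_tool_z -0.01
shift after turn [-0.0023  0.0009  0.1468]
```

View pics/s1c.png

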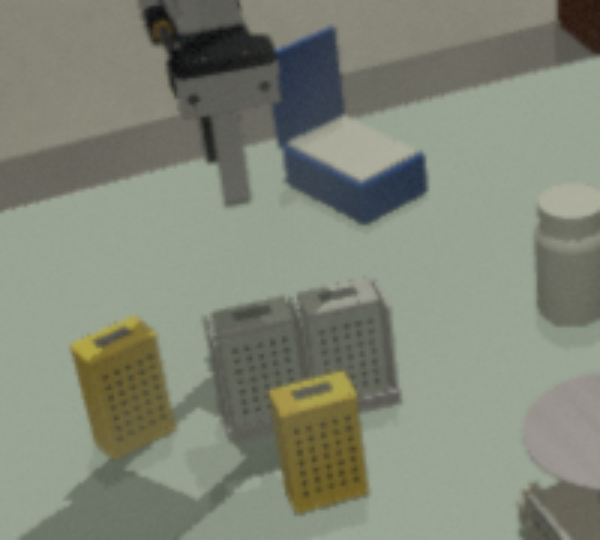

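The gripper hangs above the near canister (crop 235,190), its fingers straddling the broad faces. Descending, then closing.

carry_out(plan=[[[-0.001, 0, 0.035], [0, 0, 0], -0.4], [[0, 0, 0.035], [0, 0, 0], -0.4], [[0, 0, 0.03], [0, 0, 0], -0.4], [[0, 0, 0.027], [0, 0, 0], -0.4], [[0, 0, 0.02], [0, 0, 0], -0.4], [[0, 0, 0], [0, 0, 0], -0.4], [[0, 0, 0], [0, 0, 0], 1], [[0, 0, 0], [0, 0, 0], 1], [[0, 0, 0], [0, 0, 0], 1], [[0, 0, 0], [0, 0, 0], 1]], grip_force=25)

```text
time_s: 3.02
tool_pos: [414.3, 351.5, 47.5]
ee_rot: [[-0.992, 0.126, 0.001], [0.126, 0.992, 0.001], [-0.001, 0.001, -1.0]]
force: [0.1, 0.3, 1.5]
grip_width: 34.2
gripper_force: 24.9
```

carry_out(plan=[[[0, 0, -0.005], [0, 0, 0], 1], [[0, 0, -0.02], [0, 0, 0], 1], [[0, 0, -0.04], [0, 0, 0], 1], [[0, 0, -0.04], [0, 0, 0], 1], [[0, 0, -0.04], [0, 0, 0], 1], [[-0.0102, -0.0192, -0.01], [0, 0, 0], 1], [[-0.0203, -0.0381, 0], [0, 0, 0], 1], [[-0.0203, -0.0381, 0], [0, 0, 0], 1], [[-0.0203, -0.0381, 0], [0, 0, 0], 1], [[-0.0203, -0.0381, 0], [0, 0, 0], 1]])

```text
time_s: 4.28
tool_pos: [482.3, 167.7, 201.1]
ee_rot: [[-0.992, 0.126, -0.002], [0.126, 0.992, -0.0], [0.002, -0.001, -1.0]]
force: [-0.1, 0.5, -2.2]
grip_width: 33.9
gripper_force: 24.9
```

carry_out(plan=[[[-0.0203, -0.0381, 0], [0, 0, 0], 1], [[-0.0203, -0.0381, 0], [0, 0, 0], 1], [[-0.0203, -0.0381, 0], [0, 0, 0], 1], [[-0.0203, -0.0381, 0], [0, 0, 0], 1], [[-0.0203, -0.0381, 0], [0, 0, 0], 1], [[-0.0203, -0.0381, 0], [0, 0, 0], 1], [[-0.0203, -0.0381, 0], [0, 0, 0], 1], [[-0.01, -0.019, 0], [0, 0, 0], 1], [[0, 0, 0], [0, 0, 0], 1], [[0, 0, 0], [0, 0, 0], 1]])

```text
time_s: 5.52
tool_pos: [596.9, -131.8, 201.4]
ee_rot: [[-0.992, 0.125, -0.001], [0.125, 0.992, 0.001], [0.001, 0.001, -1.0]]
force: [0.1, 0.2, -3.9]
grip_width: 33.7
gripper_force: 24.9
```

```bash
python3 -c "
from h import *
go(598.7,-132.5,131,82.7)
d=grab('side','s2'); 
cv2.imwrite('pics/s2c.png',cv2.resize(d['image'][120:330,260:480],None,fx=2.5,fy=2.5))"
```

```text
t 5.53 pos [ 596.9 -131.8  201.4] ang 82.8 q6 -1.8 tilt [-0.001  0.001] F [ 0.1  0.2 -3.9] w 33.7
shift [-0.002  -0.0006  0.0704] rot_tool_z 0.1
shift after turn [-0.002  -0.0006  0.0704]
```

View pics/s2c.png

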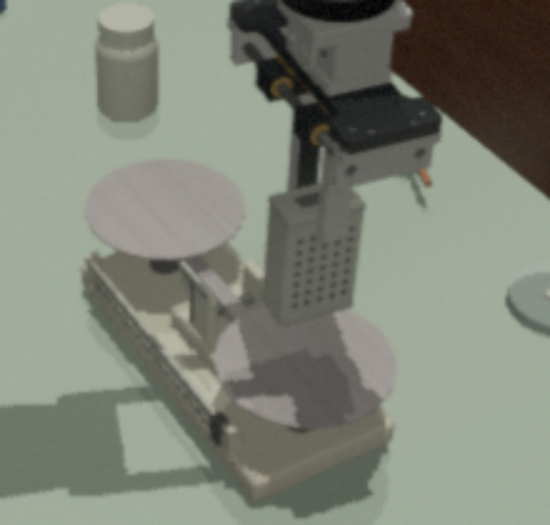

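The canister hangs upright in the fingers over the right pan (crop 310,255), with the pans still level. Lowering it onto the pan slowly.

carry_out(plan=[[[-0.002, 0, 0.02], [0, 0, 0], 1], [[0, 0, 0.02], [0, 0, 0], 1], [[0, 0, 0.012], [0, 0, 0], 1], [[0, 0, 0.004], [0, 0, 0], 1], [[0, 0, 0.003], [0, 0, 0], 1], [[0, 0, 0.003], [0, 0, 0], 1], [[0, 0, 0.003], [0, 0, 0], 1], [[0, 0, 0.003], [0, 0, 0], 1], [[0, 0, 0], [0, 0, 0], 1], [[0, 0, 0], [0, 0, 0], 1]])

```text
time_s: 6.82
tool_pos: [599.5, -133.7, 133.7]
ee_rot: [[-0.992, 0.126, -0.0], [0.126, 0.992, -0.0], [0.0, -0.0, -1.0]]
force: [-0.2, 0.0, -3.0]
grip_width: 34.2
gripper_force: 24.9
```

carry_out(plan=[[[0, 0, 0.002], [0, 0, 0], 1], [[0, 0, 0], [0, 0, 0], 1], [[0, 0, 0], [0, 0, 0], 1]])

```text
time_s: 7.2
tool_pos: [599.5, -133.6, 131.7]
ee_rot: [[-0.992, 0.126, -0.0], [0.126, 0.992, 0.0], [0.0, 0.0, -1.0]]
force: [0.2, 0.3, -2.9]
grip_width: 34.0
gripper_force: 24.9
```

```bash
python3 -c "
from h import *
d=grab('top','t3'); w=world(d)
print(w[213,285], [np.nanmedian(w[...,2][(np.hypot(w[...,0]-598.6,w[...,1]-86)<60)&(w[...,2]>70)])])
d=grab('side'); w=world(d)
for c in (86,-132.5): print(c,np.nanmedian(w[...,2][(np.hypot(w[...,0]-598.6,w[...,1]-c)<68)&(w[...,2]>75)&(w[...,2]<120)]))"
```

```text
[592.6186775   80.74719075 115.32226197] [np.float64(112.82342749950521)]
86 111.54854364535709
-132.5 88.29487965156773
```

carry_out(plan=[[[0, 0, 0.001], [0, 0, 0], 1], [[0, 0, 0], [0, 0, 0], 1], [[0, 0, 0.001], [0, 0, 0], 1], [[0, 0, 0], [0, 0, 0], 1]])

```text
time_s: 7.8
tool_pos: [599.7, -133.6, 130.3]
ee_rot: [[-0.992, 0.126, 0.0], [0.126, 0.992, -0.0], [-0.0, -0.0, -1.0]]
force: [-0.1, 0.8, 1.3]
grip_width: 33.7
gripper_force: 24.9
```

Contact has taken the weight. Opening and withdrawing upward.

carry_out(plan=[[[0, 0, 0], [0, 0, 0], -0.3], [[0, 0, 0], [0, 0, 0], -0.3], [[0, 0, 0], [0, 0, 0], -0.4], [[0, 0, -0.02], [0, 0, 0], -0.4], [[0, 0, -0.035], [0, 0, 0], -0.4], [[0, 0, -0.035], [0, 0, 0], -0.4], [[0.015, 0.03, -0.02], [0, 0, 0], -0.4], [[0.02, 0.038, 0], [0, 0, 0], -0.4], [[0.02, 0.038, 0], [0, 0, 0], -0.4], [[0.02, 0.038, 0], [0, 0, 0], -0.4]])

```text
time_s: 9.05
tool_pos: [542.9, 19.8, 240.0]
ee_rot: [[-0.992, 0.127, 0.001], [0.127, 0.992, 0.0], [-0.001, 0.0, -1.0]]
force: [0.9, -0.2, 0.7]
grip_width: 65.8
gripper_force: 0.0
```

```bash
python3 -c "
from h import *
go(483.4,342,200,82.7)
d=grab('side','s4'); tops(d,175,205,(540,660),(-210,-60),60)"
```

```text
t 9.05 pos [542.9  19.8 240. ] ang 82.73 q6 -1.57 tilt [0.001 0.   ] F [ 0.9 -0.2  0.7] w 65.8
shift [0.0999 0.3121 0.04  ] rot_tool_z 0.03
shift after turn [0.1   0.312 0.04 ]
[ 598.3 -134.8  185.9   37.1   62.2   83.6  542. ] px [385. 233.] bgr [126. 136. 134.]
```

carry_out(plan=[[[0.0125, 0.039, 0], [0, 0, 0], -0.4], [[0.0125, 0.039, 0], [0, 0, 0], -0.4], [[0.0125, 0.039, 0], [0, 0, 0], -0.4], [[0.0125, 0.039, 0.01], [0, 0, 0], -0.4], [[0.0125, 0.039, 0.01], [0, 0, 0], -0.4], [[0.0125, 0.039, 0.01], [0, 0, 0], -0.4], [[0.0125, 0.039, 0.01], [0, 0, 0], -0.4], [[0.0125, 0.039, 0.01], [0, 0, 0], -0.4], [[0, 0, 0.02], [0, 0, 0], -0.4], [[0, 0, 0], [0, 0, 0], -0.4]])

```text
time_s: 10.35
tool_pos: [482.0, 340.5, 167.8]
ee_rot: [[-0.992, 0.125, -0.004], [0.125, 0.992, -0.002], [0.003, -0.003, -1.0]]
force: [-1.0, -0.6, -0.1]
grip_width: 65.5
gripper_force: 0.0
```

```bash
python3 -c "
from h import *
go(483.4,342,47,82.7)"
```

```text
t 10.35 pos [482.  340.5 167.8] ang 82.81 q6 -0.98 tilt [-0.004 -0.002] F [-1.  -0.6 -0.1] w 65.5
shift [-0.0016  0.002   0.1208] rot_tool_z 0.11
shift after turn [-0.0016  0.002   0.1208]
```

carry_out(plan=[[[0, 0, 0.035], [0, 0, 0], -0.4], [[0, 0, 0.035], [0, 0, 0], -0.4], [[0, 0, 0.03], [0, 0, 0], -0.4], [[0, 0, 0.02], [0, 0, 0], -0.4], [[0, 0, 0], [0, 0, 0], -0.4], [[0, 0, 0], [0, 0, 0], 1], [[0, 0, 0], [0, 0, 0], 1], [[0, 0, 0], [0, 0, 0], 1], [[0, 0, 0], [0, 0, 0], 1]])

```text
time_s: 11.48
tool_pos: [484.1, 341.3, 50.6]
ee_rot: [[-0.992, 0.126, 0.002], [0.126, 0.992, 0.001], [-0.001, 0.001, -1.0]]
force: [-0.2, 0.8, 3.1]
grip_width: 33.7
gripper_force: 24.8
```

carry_out(plan=[[[0, 0, -0.005], [0, 0, 0], 1], [[0, 0, -0.02], [0, 0, 0], 1], [[0, 0, -0.04], [0, 0, 0], 1], [[0, 0, -0.04], [0, 0, 0], 1], [[0, 0, -0.04], [0, 0, 0], 1], [[-0.0243, -0.0398, -0.01], [0, 0, 0], 1], [[-0.0243, -0.0398, 0], [0, 0, 0], 1], [[-0.0243, -0.0398, 0], [0, 0, 0], 1], [[-0.0243, -0.0398, 0], [0, 0, 0], 1], [[-0.0243, -0.0398, 0], [0, 0, 0], 1]])

```text
time_s: 12.72
tool_pos: [578.6, 126.6, 204.1]
ee_rot: [[-0.992, 0.126, -0.002], [0.126, 0.992, -0.0], [0.002, -0.0, -1.0]]
force: [0.7, -0.2, -1.9]
grip_width: 33.7
gripper_force: 24.8
```

carry_out(plan=[[[-0.0243, -0.0398, 0], [0, 0, 0], 1], [[0, 0, 0], [0, 0, 0], 1], [[0, 0, 0.02], [0, 0, 0], 1], [[0, 0, 0.01], [0, 0, 0], 1], [[0, 0, 0], [0, 0, 0], 1]])

```text
time_s: 13.35
tool_pos: [596.5, 86.3, 173.2]
ee_rot: [[-0.992, 0.125, -0.004], [0.125, 0.992, 0.0], [0.004, -0.0, -1.0]]
force: [-0.1, 0.2, -2.5]
grip_width: 33.8
gripper_force: 24.9
```

```bash
cat > st.py <<'E'
from h import *
go(598.6,86,160,82.7)
d=grab('side'); w=world(d)
for c in (86,-132.5): print(c,np.nanmedian(w[...,2][(np.hypot(w[...,0]-598.6,w[...,1]-c)<68)&(w[...,2]>75)&(w[...,2]<120)]))
tops(d,175,218,(540,660),(-210,160),60)
E
python3 st.py
```

```text
t 13.35 pos [596.5  86.3 173.2] ang 82.8 q6 -1.45 tilt [-0.004  0.   ] F [-0.1  0.2 -2.5] w 33.8
shift [-0.0022  0.      0.0132] rot_tool_z 0.1
shift after turn [-0.0022  0.      0.0132]
86 112.79396169903578
-132.5 87.03217735727321
[588.1  72.3 195.1  30.3  64.7  59.1 509. ] px [325. 171.] bgr [80. 88. 87.]
[ 599.1 -135.4  186.1   37.3   62.8   85.   541. ] px [385. 233.] bgr [126. 136. 135.]
```

carry_out(plan=[[[-0.001, 0, 0.008], [0, 0, 0], 1], [[0, 0, 0.003], [0, 0, 0], 1], [[0, 0, 0.001], [0, 0, 0], 1], [[0, 0, 0], [0, 0, 0], 1], [[0, 0, 0.001], [0, 0, 0], 1], [[0, 0, 0], [0, 0, 0], 1]])

```text
time_s: 14.15
tool_pos: [599.0, 85.4, 161.8]
ee_rot: [[-0.992, 0.126, 0.0], [0.126, 0.992, -0.0], [-0.0, 0.0, -1.0]]
force: [-0.6, -0.7, -2.3]
grip_width: 33.9
gripper_force: 24.9
```

carry_out(plan=[[[0, 0, 0.001], [0, 0, 0], 1], [[0, 0, 0], [0, 0, 0], 1], [[0, 0, 0], [0, 0, 0], 1]])

```text
time_s: 14.52
tool_pos: [599.0, 85.4, 160.7]
ee_rot: [[-0.992, 0.126, 0.0], [0.126, 0.992, -0.0], [-0.0, -0.0, -1.0]]
force: [0.5, 0.1, -1.9]
grip_width: 33.7
gripper_force: 24.9
```

```bash
python3 st.py
```

```text
t 14.53 pos [599.   85.4 160.7] ang 82.75 q6 -1.45 tilt [ 0. -0.] F [ 0.5  0.1 -1.9] w 33.7
shift [0.0005 0.0006 0.0007] rot_tool_z 0.05
shift after turn [0.0005 0.0006 0.0007]
86 112.88591335674073
-132.5 86.9450141700878
[596.   80.1 203.8  54.1  66.2  58.  670. ] px [325. 168.] bgr [81. 89. 88.]
[ 598.1 -135.5  185.9   37.9   61.5   81.   543. ] px [385. 233.] bgr [126. 137. 135.]
```

carry_out(plan=[[[0, 0, 0.001], [0, 0, 0], 1], [[0, 0, 0], [0, 0, 0], 1], [[0, 0, 0.001], [0, 0, 0], 1], [[0, 0, 0], [0, 0, 0], 1], [[0, 0, 0], [0, 0, 0], 1]])

```text
time_s: 15.2
tool_pos: [599.2, 85.4, 159.1]
ee_rot: [[-0.992, 0.126, 0.0], [0.126, 0.992, -0.0], [-0.0, 0.0, -1.0]]
force: [-0.4, 0.7, 0.9]
grip_width: 34.1
gripper_force: 24.9
```

carry_out(plan=[[[0, 0, 0], [0, 0, 0], -0.3], [[0, 0, 0], [0, 0, 0], -0.4], [[0, 0, 0], [0, 0, 0], -0.4], [[0, 0, -0.02], [0, 0, 0], -0.4], [[0, 0, -0.035], [0, 0, 0], -0.4], [[0, 0, -0.035], [0, 0, 0], -0.4], [[0, 0, -0.035], [0, 0, 0], -0.4], [[0.03, 0, -0.01], [0, 0, 0], -0.4], [[0.04, 0, 0], [0, 0, 0], -0.8], [[0.04, 0, 0], [0, 0, 0], -0.8]])

```text
time_s: 16.45
tool_pos: [489.0, 99.4, 294.0]
ee_rot: [[-0.992, 0.126, 0.001], [0.126, 0.992, 0.0], [-0.001, 0.0, -1.0]]
force: [-0.5, -0.2, -0.1]
grip_width: 82.2
gripper_force: 0.0
```

```bash
python3 st.py
```

```text
t 16.45 pos [489.   99.4 294. ] ang 82.73 q6 -1.42 tilt [0.001 0.   ] F [-0.5 -0.2 -0.1] w 82.2
shift [-0.1104  0.0006  0.134 ] rot_tool_z 0.03
shift after turn [-0.1104  0.0007  0.134 ]
86 112.77996688996666
-132.5 86.95575229245281
[598.   84.3 204.5  40.9  62.3  82.2 745. ] px [327. 167.] bgr [101. 110. 109.]
[ 598.2 -134.5  186.1   38.2   61.7   82.1  534. ] px [385. 233.] bgr [124. 134. 133.]
```

carry_out(plan=[[[0, 0, 0], [0, 0, 10], -0.8], [[0, 0, 0], [0, 0, 10], -0.8], [[0, 0, 0], [0, 0, 10], -0.8], [[0, 0, 0], [0, 0, 10], -0.8], [[0, 0, 0], [0, 0, 10], -0.8], [[0, 0, 0], [0, 0, 10], -0.8], [[0, 0, 0], [0, 0, 10], -0.8], [[0, 0, 0], [0, 0, 10], -0.8], [[0, 0, 0], [0, 0, 10], -0.8], [[0, 0, 0], [0, 0, 0], -0.8]])

```text
time_s: 17.75
tool_pos: [490.0, 99.2, 293.8]
ee_rot: [[0.124, 0.992, 0.0], [0.992, -0.124, -0.0], [-0.0, 0.0, -1.0]]
force: [1.3, -0.5, 0.1]
grip_width: 84.5
gripper_force: 0.0
```

carry_out(plan=[[[0, 0, 0], [0, 0, 0], -0.8], [[0, 0, 0], [0, 0, 0], -0.8], [[0, 0, 0], [0, 0, 0], -0.8], [[0, 0, 0], [0, 0, 0], -0.8], [[0, 0, 0], [0, 0, 0], -0.8], [[0, 0, 0], [0, 0, 0], -0.8], [[0, 0, 0], [0, 0, 0], -0.8], [[0, 0, 0], [0, 0, 0], -0.8]])

```text
time_s: 18.75
tool_pos: [489.9, 99.3, 293.7]
ee_rot: [[0.126, 0.992, -0.0], [0.992, -0.126, -0.0], [-0.0, -0.0, -1.0]]
force: [0.0, 0.7, -0.3]
grip_width: 84.5
gripper_force: 0.0
```

```bash
python3 st.py; python3 -c "
from h import *
d=grab('top','t5'); tops(d,175,218,(540,660),(-210,160),60)
d=grab('side','s5');go(598.5,-134.5,260,-7.3)
cv2.imwrite('pics/s5c.png',cv2.resize(d['image'][120:330,260:480],None,fx=2,fy=2))"
```

```text
t 18.75 pos [489.9  99.3 293.7] ang -7.25 q6 0.15 tilt [-0. -0.] F [ 0.   0.7 -0.3] w 84.5
shift [0.0006 0.1096 0.1337] rot_tool_z -89.95
shift after turn [-0.1096  0.0007  0.1337]
86 112.80511066393592
-132.5 86.95381760596865
[597.5  83.1 204.2  39.3  61.3  82.1 742. ] px [326. 167.] bgr [ 98. 107. 105.]
[ 598.1 -135.4  185.8   37.2   61.3   84.5  543. ] px [385. 233.] bgr [123. 134. 132.]
[ 599.9 -133.2  187.5   32.2   60.6   82.7  360. ] px [374. 203.] bgr [110. 120. 117.]
[597.   71.1 212.2   8.   58.8  84.4 111. ] px [286. 204.] bgr [78. 86. 85.]
t 18.9 pos [489.9  99.3 293.7] ang -7.25 q6 0.15 tilt [-0. -0.] F [0.4 0.3 0.1] w 84.0
shift [-0.2182  0.1373  0.0337] rot_tool_z 0.05
shift after turn [-0.2181  0.1375  0.0337]
```

View pics/s5c.png

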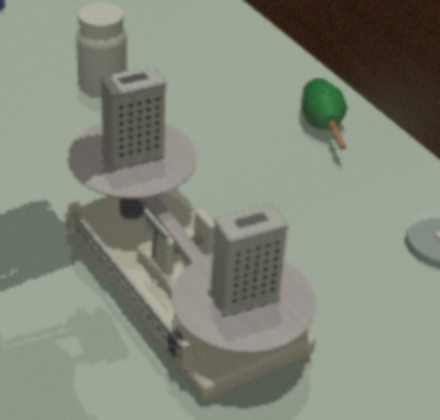

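The right canister stays down at 87 mm and the left is up at 113 mm, both standing and settled, so the right one is heavier. Moving over it to grip its narrow faces.

carry_out(plan=[[[-0.0364, 0.0229, 0], [0, 0, 0], -0.8], [[-0.0364, 0.0229, 0], [0, 0, 0], -0.8], [[-0.0364, 0.0229, 0], [0, 0, 0], -0.8], [[-0.0364, 0.0229, 0], [0, 0, 0], -0.8], [[-0.0364, 0.0229, 0], [0, 0, 0], -0.8], [[-0.0364, 0.0229, 0.02], [0, 0, 0], -0.8], [[0, 0, 0.03], [0, 0, 0], -0.8], [[0, 0, 0.02], [0, 0, 0], -0.8], [[0, 0, 0], [0, 0, 0], -0.8]])

```text
time_s: 20.02
tool_pos: [597.1, -134.4, 221.3]
ee_rot: [[0.127, 0.992, -0.005], [0.992, -0.127, 0.002], [0.001, -0.005, -1.0]]
force: [-0.4, 0.3, -0.1]
grip_width: 84.5
gripper_force: 0.0
```

```bash
python3 -c "
from h import *
go(599,-134.2,132,-7.3)
d=grab('top','t6'); tops(d,175,196,(540,660),(-180,-90),60)"
```

```text
t 20.02 pos [ 597.1 -134.4  221.3] ang -7.27 q6 -0.24 tilt [-0.005  0.002] F [-0.4  0.3 -0.1] w 84.5
shift [0.0003 0.0023 0.0892] rot_tool_z 0.03
shift after turn [0.0003 0.0023 0.0892]
```

carry_out(plan=[[[0, 0, 0.02], [0, 0, 0], -0.8], [[0, 0, 0.03], [0, 0, 0], -0.8], [[0, 0, 0.025], [0, 0, 0], -0.8], [[0, 0, 0.013], [0, 0, 0], -0.8], [[0, 0, 0], [0, 0, 0], -0.8], [[0, 0, 0], [0, 0, 0], 0], [[0, 0, 0], [0, 0, 0], 1], [[0, 0, 0], [0, 0, 0], 1], [[0, 0, 0], [0, 0, 0], 1]])

```text
time_s: 21.2
tool_pos: [599.1, -135.0, 136.8]
ee_rot: [[0.126, 0.992, 0.001], [0.992, -0.126, -0.001], [-0.0, 0.001, -1.0]]
force: [-1.1, 0.8, 4.4]
grip_width: 59.7
gripper_force: 25.0
```

Gripped at 59.7 mm. Lifting slowly so that the other pan sinks gently.

carry_out(plan=[[[0, 0, -0.002], [0, 0, 0], 1], [[0, 0, -0.002], [0, 0, 0], 1], [[0, 0, -0.002], [0, 0, 0], 1], [[0, 0, -0.003], [0, 0, 0], 1], [[0, 0, -0.003], [0, 0, 0], 1], [[0, 0, -0.003], [0, 0, 0], 1], [[0, 0, -0.003], [0, 0, 0], 1], [[0, 0, -0.003], [0, 0, 0], 1], [[0, 0, -0.003], [0, 0, 0], 1], [[0, 0, -0.003], [0, 0, 0], 1]])

```text
time_s: 22.45
tool_pos: [598.4, -134.7, 162.9]
ee_rot: [[0.126, 0.992, -0.0], [0.992, -0.126, 0.0], [0.0, -0.0, -1.0]]
force: [0.4, 0.3, -1.4]
grip_width: 59.8
gripper_force: 25.0
```

carry_out(plan=[[[0, 0, -0.003], [0, 0, 0], 1], [[0, 0, -0.004], [0, 0, 0], 1], [[0, 0, -0.01], [0, 0, 0], 1], [[0, 0, -0.02], [0, 0, 0], 1], [[0, 0, -0.03], [0, 0, 0], 1], [[0, 0, -0.02], [0, 0, 0], 1], [[0, 0, 0], [0, 0, 0], 1]])

```text
time_s: 23.32
tool_pos: [600.1, -135.2, 252.7]
ee_rot: [[0.126, 0.992, 0.005], [0.992, -0.126, -0.002], [-0.001, 0.005, -1.0]]
force: [-0.4, -0.6, -3.3]
grip_width: 59.8
gripper_force: 25.0
```

```bash
python3 st.py; python3 -c "
from h import *
go(425,-311.5,240,-87.6)"
```

```text
t 23.32 pos [ 600.1 -135.2  252.7] ang -7.25 q6 -0.24 tilt [ 0.005 -0.002] F [-0.4 -0.6 -3.3] w 59.8
shift [ 0.2194 -0.0299  0.0923] rot_tool_z -89.95
shift after turn [0.0301 0.2194 0.0923]
86 86.924739918721
-132.5 112.97263176119418
[597.3  82.8 185.7  37.8  60.4  81.  396. ] px [326. 172.] bgr [122. 132. 131.]
[ 592.4 -145.7  211.5   30.2   65.1   56.1  214. ] px [386. 225.] bgr [ 97. 107. 104.]
t 23.38 pos [ 599.1 -134.9  250.8] ang -7.25 q6 -0.24 tilt [ 0.002 -0.001] F [-0.2  0.1 -3.4] w 59.5
shift [-0.1971 -0.1504  0.0106] rot_tool_z 80.35
shift after turn [-0.1813  0.1691  0.0106]
```

carry_out(plan=[[[-0.0328, -0.025, 0], [0, 0, 0], 1], [[-0.0328, -0.025, 0], [0, 0, 0], 1], [[-0.0328, -0.025, 0], [0, 0, 0], 1], [[-0.0328, -0.025, 0], [0, 0, 0], 1], [[-0.0328, -0.025, 0], [0, 0, 0], 1], [[-0.0328, -0.025, 0], [0, 0, 0], 1], [[0, 0, 0], [0, 0, 10], 1], [[0, 0, 0], [0, 0, 10], 1], [[0, 0, 0], [0, 0, 10], 1], [[0, 0, 0], [0, 0, 10], 1]])

```text
time_s: 24.62
tool_pos: [424.0, -310.3, 247.9]
ee_rot: [[0.738, 0.674, -0.002], [0.674, -0.738, 0.002], [-0.0, -0.003, -1.0]]
force: [-0.5, 0.1, -3.7]
grip_width: 59.7
gripper_force: 25.0
```

carry_out(plan=[[[0, 0, 0], [0, 0, 10], 1], [[0, 0, 0], [0, 0, 10], 1], [[0, 0, 0], [0, 0, 10], 1], [[0, 0, 0], [0, 0, 10.3], 1], [[0, 0, 0.02], [0, 0, 0], 1], [[0, 0, 0.03], [0, 0, 0], 1], [[0, 0, 0.02], [0, 0, 0], 1], [[0, 0, 0], [0, 0, 0], 1], [[0, 0, 0], [0, 0, 0], 1]])

```text
time_s: 25.75
tool_pos: [425.0, -311.1, 180.0]
ee_rot: [[0.999, 0.043, 0.0], [0.043, -0.999, -0.0], [0.0, 0.0, -1.0]]
force: [0.4, 0.1, -3.3]
grip_width: 59.4
gripper_force: 25.0
```

```bash
python3 -c "
from h import *
go(425,-311.5,64,-87.6)
for n in ('side','top'):
    d=grab(n,n[0]+'7');print(n);tops(d,106,118,(340,520),(-380,-250),60)
    w=world(d); p=w[(abs(w[...,0]-425)<100)&(abs(w[...,1]+311)<70)&(w[...,2]>5)&(w[...,2]<60)]; print(cv2.minAreaRect(p[:,:2].astype(np.float32)))
d=np.load('s7.npz');cv2.imwrite('pics/s7c.png',cv2.resize(d['image'][230:450,240:470],None,fx=2.5,fy=2.5))"
```

```text
t 25.75 pos [ 425.  -311.1  180. ] ang -87.55 q6 0.73 tilt [ 0. -0.] F [ 0.4  0.1 -3.3] w 59.4
shift [-1.00e-04  4.00e-04  1.16e-01] rot_tool_z 0.05
shift after turn [-1.00e-04  4.00e-04  1.16e-01]
side
[ 469.6 -314.5  112.4   36.2   51.7    3.8  398. ] px [381. 357.] bgr [141. 151. 150.]
[ 379.2 -314.1  112.2   35.4   62.     2.1  748. ] px [328. 378.] bgr [110. 119. 118.]
((424.6568908691406, -311.6844177246094), (189.3374786376953, 127.41682434082031), 2.703857183456421)
top
[ 4.812e+02 -3.082e+02  1.125e+02  1.490e+01  5.850e+01  2.000e-01
  1.310e+02] px [443. 255.] bgr [ 98. 109. 107.]
((426.27630615234375, -309.34759521484375), (196.67843627929688, 136.8546142578125), 0.5131605267524719)
```

View pics/s7c.png

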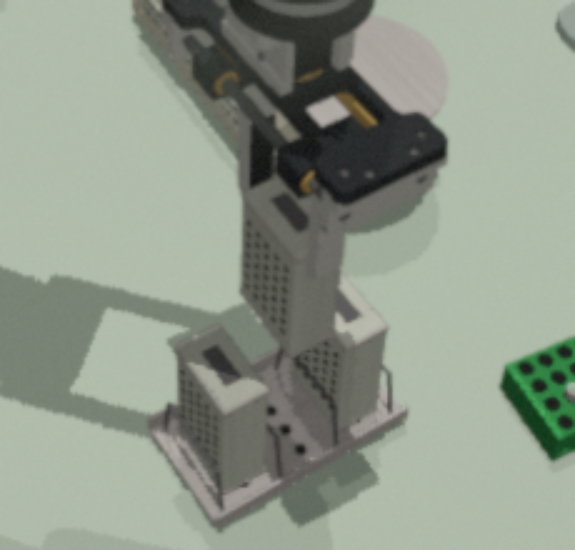

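```bash
python3 -c "
from h import *
for n in ('side0','top0'):
    d=np.load(n+'.npz'); w=world(d); near=(abs(w[...,0]-425)<100)&(abs(w[...,1]+311)<70)
    for lo,hi in ((7,25),):
        m=near&(w[...,2]>lo)&(w[...,2]<hi); m=cv2.morphologyEx(m.astype(np.uint8),cv2.MORPH_OPEN,np.ones((2,2)))>0
        print(n,cv2.minAreaRect(w[m][:,:2].astype(np.float32)))
for n in ('s7','t7'):
    d=np.load(n+'.npz'); tops(d,219,238,(370,480),(-370,-250),20)
d=np.load('side0.npz');a=d['image'][325:445,290:410];cv2.imwrite('pics/rack.png',cv2.resize(a,None,fx=5,fy=5,interpolation=cv2.INTER_CUBIC))"
```

```text
side0 ((426.702392578125, -309.27911376953125), (164.98577880859375, 86.72149658203125), 7.024940490722656)
top0 ((422.9586486816406, -315.8728942871094), (158.18626403808594, 98.67869567871094), 3.7102267742156982)
[ 426.6 -312.1  229.6   33.6   83.6    3.4  755. ] px [353. 318.] bgr [84. 91. 90.]
```

View pics/rack.png

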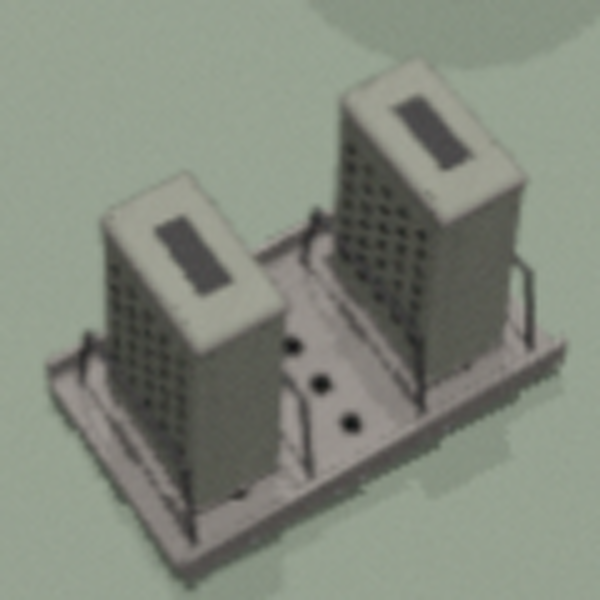

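The rack crop shows the middle bay's three holes in line, centre one at (320,384). The inner hoops' near feet are at (310,475) and (420,405), and the outline corners are at (50,372), (180,565) and (565,350).

```bash
python3 -c "
from h import *
d=np.load('side0.npz'); f=lambda L:[(290+u/5-.4,325+v/5-.4) for u,v in L]
print(plane(d,f([(292,345),(320,384),(351,424),(310,475),(420,405)]),12).round(1)); print(plane(d,f([(50,360),(180,553),(565,342)]),10).round(1))"
```

```text
[[ 425.5 -301.2   12. ]
 [ 426.  -319.2   12. ]
 [ 427.1 -337.7   12. ]
 [ 405.  -347.6   12. ]
 [ 451.5 -342.8   12. ]]
[[ 349.9 -264.8   10. ]
 [ 353.7 -350.6   10. ]
 [ 509.7 -345.3   10. ]]
```

The held canister measures (426.6,-312), and the bay centre is about (426,-310), so it is aligned. Lowering.

carry_out(plan=[[[0, -0.001, 0.025], [0, 0, 0], 1], [[0, 0, 0.03], [0, 0, 0], 1], [[0, 0, 0.025], [0, 0, 0], 1], [[0, 0, 0.012], [0, 0, 0], 1], [[0, 0, 0.01], [0, 0, 0], 1], [[0, 0, 0.008], [0, 0, 0], 1], [[0, 0, 0.003], [0, 0, 0], 1], [[0, 0, 0], [0, 0, 0], 1], [[0, 0, 0], [0, 0, 0], 1]])

```text
time_s: 26.98
tool_pos: [425.3, -310.3, 67.3]
ee_rot: [[0.999, 0.043, 0.001], [0.043, -0.999, -0.001], [0.001, 0.001, -1.0]]
force: [0.8, 0.3, -2.9]
grip_width: 59.9
gripper_force: 25.0
```

carry_out(plan=[[[0, 0, 0.002], [0, 0, 0], 1], [[0, 0, 0], [0, 0, 0], 1], [[0, 0, 0.002], [0, 0, 0], 1], [[0, 0, 0], [0, 0, 0], 1]])

```text
time_s: 27.48
tool_pos: [424.7, -309.8, 62.5]
ee_rot: [[0.999, 0.043, -0.0], [0.043, -0.999, 0.0], [-0.0, -0.0, -1.0]]
force: [-0.2, 0.3, -3.5]
grip_width: 60.3
gripper_force: 25.0
```

carry_out(plan=[[[0, 0, 0.001], [0, 0, 0], 1], [[0, 0, 0], [0, 0, 0], 1], [[0, 0, 0], [0, 0, 0], 1]])

```text
time_s: 27.85
tool_pos: [425.1, -310.0, 62.1]
ee_rot: [[0.999, 0.043, 0.0], [0.043, -0.999, -0.0], [0.0, 0.0, -1.0]]
force: [-0.4, 1.2, 0.3]
grip_width: 59.7
gripper_force: 25.0
```

The weight is resting on the floor. Releasing and rising.

carry_out(plan=[[[0, 0, 0], [0, 0, 0], -0.7], [[0, 0, 0], [0, 0, 0], -0.8], [[0, 0, 0], [0, 0, 0], -0.8], [[0, 0, -0.02], [0, 0, 0], -0.8], [[0, 0, -0.04], [0, 0, 0], -0.8], [[0, 0, -0.04], [0, 0, 0], -0.8], [[0, 0, -0.04], [0, 0, 0], -0.8], [[-0.04, 0, -0.04], [0, 0, 0], -0.8], [[-0.04, 0, -0.02], [0, 0, 0], -0.8], [[0, 0, 0], [0, 0, 0], -0.8]])

```text
time_s: 29.1
tool_pos: [344.5, -314.8, 264.3]
ee_rot: [[0.999, 0.04, 0.003], [0.04, -0.999, -0.005], [0.003, 0.005, -1.0]]
force: [0.0, 0.7, -0.2]
grip_width: 84.6
gripper_force: 0.0
```

```bash
python3 st.py; python3 -c "
from h import *
d=grab('side','s8'); tops(d,106,118,(340,520),(-380,-250),60)
cv2.imwrite('pics/s8c.png',cv2.resize(d['image'][130:450,240:480],None,fx=1.8,fy=1.8))"
```

```text
t 29.1 pos [ 344.5 -314.8  264.3] ang -87.7 q6 0.6 tilt [ 0.003 -0.005] F [ 0.   0.7 -0.2] w 84.6
shift [ 0.2697 -0.3908  0.1033] rot_tool_z 9.6
shift after turn [ 0.2008 -0.4303  0.1033]
86 86.91515223103386
-132.5 113.03743947341877
[623.5  77.2 185.7  36.   12.5  60.2  68. ] px [338. 171.] bgr [141. 153. 151.]
[ 470.2 -309.4  112.2   35.6   60.8    3.7  684. ] px [376. 353.] bgr [148. 158. 157.]
[ 426.3 -310.8  112.3   35.    62.4    1.4  695. ] px [353. 364.] bgr [147. 157. 156.]
[ 379.5 -313.6  112.2   35.6   63.2    2.3  745. ] px [328. 377.] bgr [120. 129. 128.]
```

View pics/s8c.png

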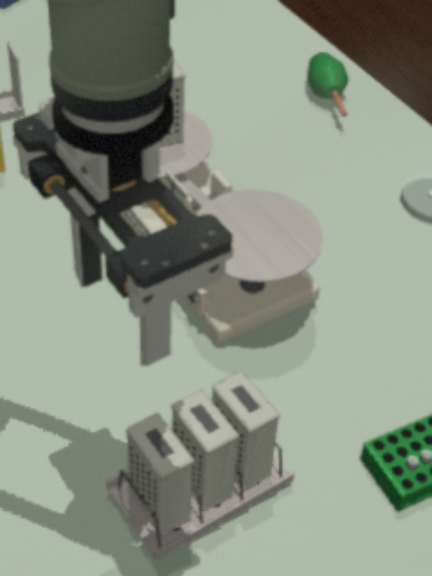

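The three canisters stand in a row in the rack. The middle one, at crop (205,450), measures (426.3,-310.8) with its top at 112 mm. The light one is still upright on the left pan, at (180,105) behind the wrist. Handing in.

```bash
python3 -c "
from bench import job
print(job.hand_in())"
```

```text
the job is handed in; nothing more can be done
None
```

I handed the job in: the heavier canister (the one that started in the caddy's -x place) stands in the rack's middle bay and the lighter one is upright on the left pan; the hand-in gave no verdict.

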